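# Check two lidded caddies and put the mandarin with its fellow

### The job

Two identical green caddies with wooden lids stand on the worktop: one holds a mandarin, the other a roll of tape, but from outside you cannot tell which is which. First take both lids off and lay them flat, handle up, on the worktop or hob beside them, so that both caddies stand open; then put the loose mandarin from the hob in with the other mandarin and put a lid back on that caddy, properly seated. Leave the other caddy open with the tape in it and the other lid lying flat beside it, and leave the caddies and everything else where they stand.

Things in the scene. Friction and masses are not known exactly. Their poses are not given: they have to be found in the camera images.
- caddy_1: green open-topped metal caddy, 150 (its x) x 130 (its y) x 68 mm high, walls and floor 5 mm, about 1.4 kg, loose; origin: centre of its underside, z up. At the start it is closed by a lid (total height then 110 mm). Cabinets hang 0.45 m above the worktop beyond x 0.62 (at the left beyond x + y = 0.8), a hood 0.52 m above the hob beyond x 0.52
- caddy_2: a second caddy, identical to caddy_1
- lid_1: loose light-wood lid, board 156 (its x) x 136 (its y) x 12 mm, 0.16 kg; it starts on a caddy, axes parallel. Origin: centre of the board's underside, on the rim (68 mm up) when closed. Below it a plug with sloping flanks, 10 mm deep, enters the mouth with 3 mm play a side. On top, centred, a dark bar handle 70 (along x) x 18 x 30 mm high, 12 to 42 mm above the origin
- lid_2: a second lid, identical to lid_1; either lid fits either caddy, either way round. Laid on the worktop a lid has its origin 10 mm up
- spot_left (a point): fixed point on the worktop, left of the caddies: middle of a clear place for a lid laid with its x along world x (not marked in the scene; a lid may also lie elsewhere on the surface)
- spot_right (a point): the same, right of the caddies; a lid lies there partly on the edge of the cold hob, which is level with the worktop within a few mm
- mandarin_center (a point): centre of the loose mandarin, an orange fruit 55 mm across and 48 mm high, 0.064 kg, lying on the cold hob, level with the worktop, to the right of the caddies
- mandarin_in_center (a point): centre of the same kind of mandarin that lies on the floor of one of the caddies, 10 to 25 mm from the caddy's middle towards its far (+x) end
- tape: roll of tan masking tape, a ring 98 mm across and 25 mm high, lying flat in the other caddy; origin: centre of its underside
- honey: honey jar 64 mm across and 97 mm high at the back of the worktop, a bystander; origin: centre of its underside
- mug: striped mug 84 mm across, 95 mm high, at the back of the worktop, a bystander; origin: centre of its underside

How it is judged:
On the way, in this order (a step that is already met when the one before it is completed fails the run):
1. both lids lie flat, handle up, on the worktop and both caddies stand open (height (world z) of each of lid_1, lid_2 below 0.03 m and angle between each of lid_1, lid_2's own z axis and vertical below 0.12 rad), for 0.2 s.
2. the loose mandarin is in the caddy with the other mandarin, both lids still off (all of step 1 and ((horizontal distance between each of mandarin_in_center, mandarin_center and caddy_1 below 0.06 m and height (world z) of each of mandarin_in_center, mandarin_center below 0.06 m and horizontal distance between tape and caddy_2 below 0.06 m and height (world z) of tape below 0.05 m) or (horizontal distance between each of mandarin_in_center, mandarin_center and caddy_2 below 0.06 m and height (world z) of each of mandarin_in_center, mandarin_center below 0.06 m and horizontal distance between tape and caddy_1 below 0.06 m and height (world z) of tape below 0.05 m))), for 0.2 s.
At the end, for the whole second after the job is handed in: both mandarins in one caddy, a lid seated on it (centred within 9 mm, board on the rim within 4 mm, tilt under 0.04 rad); tape in the other caddy, left open; the other lid flat on the worktop, handle up (board underside below 30 mm, tilt under 0.12 rad) (((horizontal distance between each of mandarin_in_center, mandarin_center and caddy_1 below 0.06 m and height (world z) of each of mandarin_in_center, mandarin_center below 0.06 m and horizontal distance between tape and caddy_2 below 0.06 m and height (world z) of tape below 0.05 m and horizontal distance between lid_1 and caddy_1 below 0.009 m and z of lid_1 in the frame of caddy_1 between 0.062 and 0.072 m and angle between lid_1's own z axis and vertical below 0.04 rad and height (world z) of lid_2 below 0.03 m and angle between lid_2's own z axis and vertical below 0.12 rad) or (horizontal distance between each of mandarin_in_center, mandarin_center and caddy_1 below 0.06 m and height (world z) of each of mandarin_in_center, mandarin_center below 0.06 m and horizontal distance between tape and caddy_2 below 0.06 m and height (world z) of tape below 0.05 m and horizontal distance between lid_2 and caddy_1 below 0.009 m and z of lid_2 in the frame of caddy_1 between 0.062 and 0.072 m and angle between lid_2's own z axis and vertical below 0.04 rad and height (world z) of lid_1 below 0.03 m and angle between lid_1's own z axis and vertical below 0.12 rad) or (horizontal distance between each of mandarin_in_center, mandarin_center and caddy_2 below 0.06 m and height (world z) of each of mandarin_in_center, mandarin_center below 0.06 m and horizontal distance between tape and caddy_1 below 0.06 m and height (world z) of tape below 0.05 m and horizontal distance between lid_1 and caddy_2 below 0.009 m and z of lid_1 in the frame of caddy_2 between 0.062 and 0.072 m and angle between lid_1's own z axis and vertical below 0.04 rad and height (world z) of lid_2 below 0.03 m and angle between lid_2's own z axis and vertical below 0.12 rad) or (horizontal distance between each of mandarin_in_center, mandarin_center and caddy_2 below 0.06 m and height (world z) of each of mandarin_in_center, mandarin_center below 0.06 m and horizontal distance between tape and caddy_1 below 0.06 m and height (world z) of tape below 0.05 m and horizontal distance between lid_2 and caddy_2 below 0.009 m and z of lid_2 in the frame of caddy_2 between 0.062 and 0.072 m and angle between lid_2's own z axis and vertical below 0.04 rad and height (world z) of lid_1 below 0.03 m and angle between lid_1's own z axis and vertical below 0.12 rad))); the robot touches nothing.
It fails at once if a caddy is pushed more than 40 mm from its place or tipped (distance of any of caddy_1, caddy_2 from where it was at the start of the episode above 0.04 m or angle between any of caddy_1, caddy_2's own z axis and vertical above 0.3 rad).
It fails at once if the honey jar or the mug is moved more than 30 mm (distance of any of honey, mug from where it was at the start of the episode above 0.03 m).
It also fails if it takes over 72 s, if anything falls off the work surface, if the arm or the gripper's body presses on something with over 40 N, if the wrist force passes 120 N, or if a joint passes its speed limit or range.

### The arm

A 6-joint arm with a two-finger parallel gripper is mounted at the origin on a cart in front of the work surface, level with it; the furniture and walls round the work are solid. World frame = base frame: x ahead of the robot, y to its left, z up, the work surface at z = 0. Lengths are in m, angles in rad, forces in N, time in s.
With the tool pointing down it reaches from about 0.25 to 0.85 m from the base axis. Payload 12.5 kg.
Tool frame: the origin (TCP) lies where the fingers leave the gripper's body, on its centre line; the fingertips stand 84 mm ahead of it and the grasp point (between the pads) lies 65 mm ahead of it; z points along the fingers, y is the line along which they close (so a half turn about z gives the same grasp; the last joint's range is limited). The gripper opens to 93 mm and grips with 3 to 60 N. Pads are 15 mm wide; open, the fingers measure 128 mm over their backs; the gripper's body (75 mm by 188 mm) begins 65 mm behind the grasp point.
Start: joints at [-1.304, 0.351, 1.652, -0, 1.139, -0.085], TCP at [0.19, -0.516, 0.303] pointing down, gripper open.
Joint ranges: [-2.75, 2.75], [-0.79, 2.1], [0.01, 2.65], [-1.57, 4.71], [0.07, 3.14], [-2.87, 2.87]. Speed limits (rad/s): [2.22, 2.22, 2.79, 3.14, 3.14, 3.14].

### API

Orientations are given as a unit quaternion [w, x, y, z].
In Python, from plant import arm, vision, models gives the robot as it stands.
- The arm moves only by the tool carry_out, never from a script. Its argument "motion" is a list of rows, each a list of 3 entries, a list of its own where there are three numbers: the shift along the world's x, y, z in cm, then the turn about the world's z in rad, then the opening, from 0 (shut) to 1 (fully open). In form: [[[dx, dy, dz], spin, gripper], ...]. A call has 1 to 12 rows; each row is the pose to reach, as a shift and turn from the pose commanded when the call began; what a row does not reach only later rows make up. A row lasts 1/8 s, in which the tool goes at most 62.5 mm and 10.7 degrees, less where a joint would pass 70% of its speed; a pose out of reach is approached as far as the arm can. A call with a gripper value outside its range is refused whole. The fingers move at their own pace and stop on an object; "grip_force" is the grip in N (left out, the last holds). Time passes only in rows, so rows that repeat a pose let the fingers close. It gives the time, the measured TCP pose, the force, the opening and the grip force at its end, in the units of the state.
- arm.read_state(): the state, without advancing time (a new reading comes with each control period).
- vision.grab_frame(name): name is "scene" or "top"; returns a dict with "img" (400x640x3 uint8, red, green, blue), "fx", "fy", "cx", "cy" (pixels), "extrinsics" (4x4, takes a point from world to camera coordinates). Camera axes: x right, y down, z forward; pixel columns grow to the right and rows downward; lengths in m; the calibration is good to about 2 mm. A picture is of the moment at which its call begins. There is no depth.
- arm.finish_job(): hands the job in; it is judged then, once.
Trained networks look in a picture, given as the dict that the camera call returned (one of the last four; its "shot" number tells which), for a name from the list of things; names that differ only in an ending like _2 or _b are one class to them, and where a whole thing is asked for, a point or a joint stands for the part that bears it (a point fixed in the world has none). Each returns a list of dicts, best first, with "score" (0 to 1); they miss things now and then, are a little off and sometimes report something else, mostly with a low value. They report only what shows in the picture. A call takes as long as a camera call.
- models.silhouettes(name, picture): "mask" (400x640 bool, what is visible of it) and "xy" ([column, row] in pixels, amid what is visible of it).
- models.tip_of(name, picture): "xy" ([column, row] in pixels: a listed point, or the origin of a listed thing).
The state is a dict: "time": time; "joint_pos": joint angles; "dq": joint speeds; "tau": joint torques, N m; "position": TCP position; "tcp_rot": TCP orientation; "contact_force": force on the tool from outside, world axes, zero at the start; "ft_torque": the same for the moment, N m; "opening": finger opening in m; "gripper_force": force on a finger pad.
Only numpy, scipy, OpenCV 4.12 (cv2) and the standard library are available. Lean on these libraries where they do the work, as an engineer would, in place of code of your own. Each camera call takes 0.05 s, during which the arm holds its last target. There are 200 camera calls.

## Working session

There is one attempt and no reset: what is moved stays moved. The work goes in short steps, Python scripts to look and compute and a tool call to move; the robot and the scene stay as the last step left them, time stands still between calls to the robot, and variables do not carry over. Pictures are saved under pics/ and viewed, at most 10 in all, crops included, and the job is handed in when it is done.

Besides the shell and the picture viewer there is one more tool, called after "Emit:" as name(argument=value, ...), one argument or row to a line, values as JSON. carry_out: Moves the arm, as the interface text tells. Its arguments: {"type":"object","properties":{"motion":{"type":"array"},"grip_force":{"type":"number"}},"required":["motion"]}

```bash
mkdir -p pics; cat > h.py <<'E'
import numpy as np,cv2
from plant import arm,vision,models
def ray(f,uv):
    E=np.array(f["extrinsics"]);R=E[:3,:3];t=E[:3,3]
    d=R.T@np.array([(uv[0]-f["cx"])/f["fx"],(uv[1]-f["cy"])/f["fy"],1]);return -R.T@t,d
def at(f,uv,z):
    c,d=ray(f,uv);return c+d*(z-c[2])/d[2]
def tri(f,a,g,b):
    c,d=ray(f,a);e,k=ray(g,b)
    s=np.linalg.lstsq(np.c_[d,-k],e-c,rcond=None)[0];p=c+d*s[0];q=e+k*s[1]
    return (p+q)/2,np.linalg.norm(p-q)
def save(f,n): cv2.imwrite("pics/"+n,cv2.cvtColor(f["img"],cv2.COLOR_RGB2BGR))
E
python3 - <<'E'
from h import *
np.set_printoptions(precision=3,suppress=True)
f={n:vision.grab_frame(n) for n in("scene","top")}
for n in f:
    save(f[n],n+"0.png"); print(n,ray(f[n],(320,200)))
    for o,z in(("lid_1",.068),("caddy_1",0),("mandarin_center",.024),("spot_left",0),("spot_right",0),("honey",0),("mug",0)):
        for r in models.tip_of(o,f[n])[:3]: print(o,round(r["score"],2),np.array(r["xy"]),at(f[n],r["xy"],z))
    for r in models.silhouettes("lid_1",f[n])[:3]:
        m=r["mask"].astype(np.uint8);print("mask",r["score"],m.sum(),r["xy"],cv2.minAreaRect(cv2.findNonZero(m)))
print(arm.read_state())
E
```

```text
scene (array([ 0.174, -1.009,  1.186]), array([ 0.269,  0.644, -0.716]))
lid_1 0.77 [278.7 177. ] [0.498 0.174 0.068]
lid_1 0.77 [309.6 214.4] [ 0.533 -0.053  0.068]
caddy_1 0.97 [312.9 224.8] [ 0.547 -0.047  0.   ]
caddy_1 0.79 [281.8 190.5] [0.503 0.167 0.   ]
mandarin_center 0.81 [333.7 310.1] [ 0.466 -0.406  0.024]
spot_left 0.92 [244.7 175. ] [0.394 0.314 0.   ]
spot_right 0.66 [316.4 267.9] [ 0.485 -0.227  0.   ]
mug 0.82 [374.3 246.2] [ 0.705 -0.223  0.   ]
mask 0.8 1050 [277.2, 176.3] ((280.5500183105469, 176.64999389648438), (27.511816024780273, 45.536800384521484), 71.56504821777344)
mask 0.63 1314 [311.3, 212.6] ((309.8671569824219, 211.11476135253906), (30.90391731262207, 46.290679931640625), 70.97439575195312)
top (array([ 0.36 , -0.029,  1.062]), array([ 0.189, -0.01 , -0.982]))
lid_1 0.78 [321.6 203.3] [ 0.541 -0.042  0.068]
lid_1 0.74 [242.8 227. ] [0.504 0.174 0.068]
lid_1 0.35 [288.1 130.2] [0.761 0.025 0.068]
mandarin_center 0.69 [456.9 216.2] [ 0.465 -0.413  0.024]
spot_left 0.7 [193.9 271.9] [0.407 0.332 0.   ]
spot_right 0.74 [392.4 217.6] [ 0.487 -0.238  0.   ]
honey 0.83 [290.3 132.4] [ 0.78   0.023 -0.   ]
mug 0.62 [375.4 147.4] [ 0.701 -0.223  0.   ]
mask 0.7 2926 [317.7, 204.9] ((320.2091979980469, 205.49893188476562), (58.466529846191406, 52.46048355102539), 83.36748504638672)
mask 0.69 3098 [241.9, 227.9] ((244.39666748046875, 227.8256378173828), (61.214630126953125, 53.52531051635742), 78.9964599609375)
{'time': 0.9, 'joint_pos': array([-1.304,  0.351,  1.652, -0.   ,  1.139, -0.085]), 'dq': array([-0.001, -0.001,  0.   ,  0.   ,  0.   , -0.001]), 'tau': array([  0.   , -49.724, -28.548,   0.07 ,   0.022,  -0.   ]), 'position': array([ 0.19 , -0.516,  0.303]), 'tcp_rot': array([-0.   ,  0.985,  0.175, -0.   ]), 'contact_force': array([0.213, 0.108, 0.391]), 'ft_torque': array([ 0.033,  0.001, -0.008]), 'gripper_force': 0.0, 'opening': 0.09282729958015072}
```

```bash
python3 - <<'E'
import cv2
a=cv2.imread("pics/top0.png")[100:330,140:500];b=cv2.imread("pics/scene0.png")[130:340,200:430]
cv2.imwrite("pics/a.png",cv2.resize(a,(792,506),interpolation=cv2.INTER_CUBIC));cv2.imwrite("pics/b.png",cv2.resize(b,None,fx=2.5,fy=2.5,interpolation=cv2.INTER_CUBIC))
E
```

```text
(no output)
```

View pics/a.png

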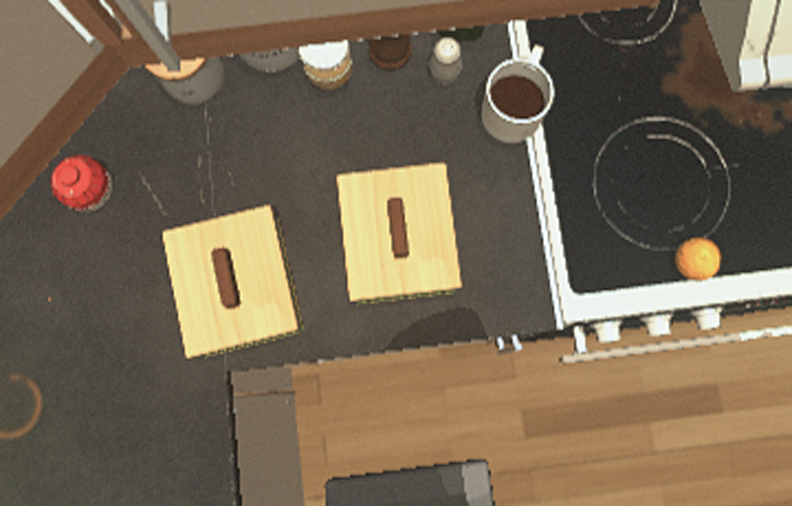

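View pics/b.png

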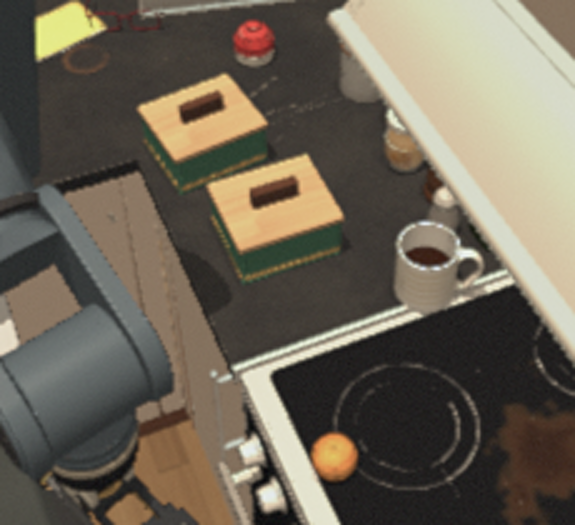

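The overhead crop shows both closed caddies (lid centres at about (232,280) and (400,230) in the crop, i.e. full-frame (245,227) and (322,205)) and the mandarin at crop (698,258), with clear worktop on both sides. The scene crop agrees: both lids seated, handles along the caddies' x axis. Next I'll measure the handles and boards by colour.

```bash
cat >> h.py <<'E'
def rects(f,c,z,s=.0005,h=.12):
    """rectify plane z around c; return (board, handle) rects"""
    E=np.array(f["extrinsics"]);K=np.array([[f["fx"],0,f["cx"]],[0,f["fy"],f["cy"]],[0,0,1]])
    # rectified px (u,v): x=c0+h-v*s ; y=c1+h-u*s
    def rect(z):
        P=K@E[:3];H=np.c_[P[:,0],P[:,1],P[:,2]*z+P[:,3]]@np.array([[0,-s,c[0]+h],[-s,0,c[1]+h],[0,0,1]])
        n=int(2*h/s);return cv2.warpPerspective(f["img"],H,(n,n),flags=cv2.INTER_CUBIC|cv2.WARP_INVERSE_MAP)
    out=[]
    for zz,k in((z+.012,0),(z+.042,1)):
        im=rect(zz);hsv=cv2.cvtColor(im,cv2.COLOR_RGB2HSV)
        w=cv2.inRange(hsv,(12,50,150),(30,200,255));b=cv2.inRange(hsv,(0,50,20),(20,255,140))
        m=b if k else w
        cs=cv2.findContours(m,cv2.RETR_EXTERNAL,cv2.CHAIN_APPROX_NONE)[0]
        n=m.shape[0]/2
        cs=[q for q in cs if cv2.contourArea(q)>1500]
        q=min(cs,key=lambda q:np.hypot(*(np.array(cv2.minAreaRect(q)[0])-n)))
        r=cv2.minAreaRect(q);bp=cv2.boxPoints(r)
        e=max((bp[1]-bp[0],bp[2]-bp[1]),key=np.linalg.norm)
        yaw=np.arctan2(-e[0],-e[1]);yaw=(yaw+np.pi/2)%np.pi-np.pi/2
        out.append((round(c[0]+h-r[0][1]*s,4),round(c[1]+h-r[0][0]*s,4),np.round(np.array(r[1])*s,3),round(yaw,3)))
    return out
E
python3 - <<'E'
from h import *
f=vision.grab_frame("top")
for c in((.541,-.042),(.504,.174)):
    for o in rects(f,c,.068): print(o)
E
```

```text
(0.5367, -0.039, array([0.136, 0.158]), np.float32(-0.01))
(0.5413, -0.036, array([0.24 , 0.228]), np.float32(0.0))
(0.5022, 0.1689, array([0.159, 0.136]), np.float32(0.124))
(0.5043, 0.1743, array([0.239, 0.239]), np.float32(0.0))
```

Emit:
carry_out(
  motion=[
    [[3.5,5,-0.5],-0.1,0.5],
    [[7,10,-1],-0.25,0.5],
    [[10.5,14.5,-2],-0.36,0.5],
    [[14,19,-3],-0.36,0.5],
    [[17.5,24,-4],-0.36,0.5],
    [[21,29,-5],-0.36,0.5],
    [[24.5,33.5,-6],-0.36,0.5],
    [[28,38.5,-7],-0.36,0.5],
    [[31.5,43,-8],-0.36,0.5],
    [[34.7,47.7,-8],-0.36,0.5],
    [[34.7,47.7,-8],-0.36,0.5],
    [[34.7,47.7,-8],-0.36,0.5],
  ],
  grip_force=25,
)

```text
time: 2.45
position: [0.5363, -0.0395, 0.2226]
tcp_rot: [0.0, 1.0, -0.004, -0.0]
contact_force: [-0.7, 0.2, 0.1]
opening: 0.0466
gripper_force: 0.0
```

Emit:
carry_out(
  motion=[
    [[0,0,-3],0,0.5],
    [[0,0,-5.4],0,0.5],
    [[0,0,-5.4],0,0.5],
    [[0,0,-5.4],0,0],
    [[0,0,-5.4],0,0],
    [[0,0,-5.4],0,0],
    [[0,0,-5.4],0,0],
    [[0,0,-5.4],0,0],
  ],
)

```text
time: 3.45
position: [0.5367, -0.0393, 0.1693]
tcp_rot: [0.0, 1.0, -0.004, 0.0]
contact_force: [-1.9, -1.0, 6.4]
opening: 0.0179
gripper_force: 25.0
```

Emit:
carry_out(
  motion=[
    [[0,0,1.5],0,0],
    [[0,0,4],0,0],
    [[-1.5,-5,5],0,0],
    [[-3,-10,5],0,0],
    [[-5,-15,5],0,0],
    [[-5,-19.5,5],0,0],
    [[-5,-19.5,2],0,0],
    [[-5,-19.5,-1],0,0],
    [[-5,-19.5,-3.5],0,0],
    [[-5,-19.5,-4.5],0,0],
    [[-5,-19.5,-5],0,0],
    [[-5,-19.5,-5],0,0],
  ],
)

```text
time: 4.95
position: [0.4868, -0.2344, 0.1193]
tcp_rot: [0.0, 1.0, -0.004, 0.0]
contact_force: [-0.4, 0.4, -2.0]
opening: 0.0179
gripper_force: 25.0
```

Emit:
carry_out(
  motion=[
    [[0,0,-0.3],0,0],
    [[0,0,-0.6],0,0],
    [[0,0,-0.7],0,0],
  ],
)

```text
time: 5.32
position: [0.4866, -0.2343, 0.112]
tcp_rot: [-0.0, 1.0, -0.004, -0.0]
contact_force: [-3.9, 2.1, 12.0]
opening: 0.0178
gripper_force: 25.0
```

Emit:
carry_out(
  motion=[
    [[0,0,0],0,0.5],
    [[0,0,0],0,0.5],
    [[0,0,0],0,0.5],
    [[0,0,3],0,0.5],
    [[0,0,8],0,0.5],
    [[0,5,11],0.05,0.5],
    [[0.5,11,11],0.13,0.5],
    [[0.7,17,11],0.13,0.5],
    [[1,23,11],0.13,0.5],
    [[1.2,29,11],0.13,0.5],
    [[1.4,35,11],0.13,0.5],
    [[1.6,40.3,11],0.13,0.5],
  ],
)

```text
time: 6.82
position: [0.5023, 0.1709, 0.2219]
tcp_rot: [-0.0, 0.998, 0.061, 0.0]
contact_force: [1.0, -0.1, -1.1]
opening: 0.0462
gripper_force: 0.0
```

Emit:
carry_out(
  motion=[
    [[0,0,-1.5],0,0.5],
    [[0,0,-4],0,0.5],
    [[0,0,-5.3],0,0.5],
    [[0,0,-5.3],0,0.5],
    [[0,0,-5.3],0,0],
    [[0,0,-5.3],0,0],
    [[0,0,-5.3],0,0],
    [[0,0,-5.3],0,0],
    [[0,0,-5.3],0,0],
  ],
)

```text
time: 7.95
position: [0.5027, 0.1687, 0.1691]
tcp_rot: [-0.0, 0.998, 0.061, 0.0]
contact_force: [-1.3, -0.9, 6.5]
opening: 0.0177
gripper_force: 25.0
```

Emit:
carry_out(
  motion=[
    [[0,0,1.5],0,0],
    [[0,0,4],0,0],
    [[-2.5,4,5],0,0],
    [[-5,8,5],-0.06,0],
    [[-7.5,12,5],-0.12,0],
    [[-10,15.7,5],-0.12,0],
    [[-10,15.7,2],-0.12,0],
    [[-10,15.7,-1],-0.12,0],
    [[-10,15.7,-3.5],-0.12,0],
    [[-10,15.7,-4.8],-0.12,0],
    [[-10,15.7,-5.4],-0.12,0],
    [[-10,15.7,-5.6],-0.12,0],
  ],
)

```text
time: 9.45
position: [0.4028, 0.3259, 0.1132]
tcp_rot: [-0.0, 1.0, 0.001, 0.0]
contact_force: [0.2, -0.2, -1.8]
opening: 0.0181
gripper_force: 25.0
```

Emit:
carry_out(
  motion=[
    [[0,0,-0.2],0,0],
    [[0,0,-0.3],0,0],
  ],
)

```text
time: 9.7
position: [0.4029, 0.3259, 0.1111]
tcp_rot: [-0.0, 1.0, 0.001, 0.0]
contact_force: [-5.8, -4.6, 23.7]
opening: 0.018
gripper_force: 25.0
```

Set down. Release, rise, and pull back so the cameras see the open caddies.

Emit:
carry_out(
  motion=[
    [[0,0,0],0,0.5],
    [[0,0,0],0,0.5],
    [[0,0,0],0,0.5],
    [[0,0,4],0,0.5],
    [[0,0,9],0,0.5],
    [[-2,-6,11],0,0.7],
    [[-4,-12,11],0,0.9],
    [[-6,-18,11],0,0.9],
    [[-8,-24,11],0,0.9],
    [[-8,-30,11],0,0.9],
    [[-8,-36,11],0,0.9],
    [[-8,-42,11],0,0.9],
  ],
)

```text
time: 11.2
position: [0.3222, -0.0964, 0.2201]
tcp_rot: [0.0, 1.0, 0.001, 0.001]
contact_force: [1.5, 0.5, -0.3]
opening: 0.0838
gripper_force: 0.0
```

Emit:
carry_out(
  motion=[
    [[-2,-6,0],0,0.9],
    [[-2,-12,0],0,0.9],
    [[-2,-18,0],0,0.9],
    [[-2,-24,0],0,0.9],
    [[-2,-30,0],0,0.9],
    [[-2,-30,0],0,0.9],
  ],
)

```text
time: 11.95
position: [0.3021, -0.3973, 0.2195]
tcp_rot: [0.001, 1.0, -0.001, 0.0]
contact_force: [0.7, 0.6, -1.7]
opening: 0.0839
gripper_force: 0.0
```

```bash
python3 - <<'E'
from h import *
np.set_printoptions(precision=3,suppress=True)
f=vision.grab_frame("top");g=vision.grab_frame("scene")
a=f["img"][100:330,140:500];cv2.imwrite("pics/c.png",cv2.cvtColor(cv2.resize(a,(792,506),interpolation=cv2.INTER_CUBIC),cv2.COLOR_RGB2BGR))
for n,p in(("top",f),("scene",g)):
  for o,z in(("mandarin_center",.026),("tape",.005),("caddy_1",0),("lid_1",.01)):
    for r in models.tip_of(o,p)[:3]: print(n,o,round(r["score"],2),np.array(r["xy"]),at(p,r["xy"],z))
for r in models.silhouettes("mandarin_center",f)[:3]:
    m=r["mask"];q=cv2.minEnclosingCircle(cv2.findNonZero(m.astype(np.uint8)));print(r["score"],q,at(f,q[0],.026))
for c in((.487,-.235),(.403,.326)): print(rects(f,c,.011)[0])
print(arm.read_state()["time"])
E
```

```text
top mandarin_center 0.76 [454.2 216.9] [ 0.464 -0.404  0.026]
top mandarin_center 0.19 [393.5 215.6] [ 0.489 -0.237  0.026]
top tape 0.73 [247.8 223. ] [0.523 0.172 0.005]
top caddy_1 0.69 [320.3 209.7] [ 0.536 -0.037  0.   ]
top caddy_1 0.68 [246.5 228. ] [0.51  0.177 0.   ]
top lid_1 0.74 [393.2 214.2] [ 0.495 -0.24   0.01 ]
top lid_1 0.69 [194.3 273.3] [0.403 0.328 0.01 ]
scene mandarin_center 0.8 [335.3 312.2] [ 0.467 -0.416  0.026]
scene mandarin_center 0.37 [283.3 192. ] [0.498 0.131 0.026]
scene tape 0.46 [286.6 192.3] [0.515 0.145 0.005]
scene caddy_1 0.82 [279.2 187.5] [0.499 0.187 0.   ]
scene caddy_1 0.74 [311.8 224.7] [ 0.543 -0.045  0.   ]
scene lid_1 0.77 [245.2 170.8] [0.401 0.326 0.01 ]
scene lid_1 0.68 [318.1 269.5] [ 0.485 -0.242  0.01 ]
0.71 ((456.804931640625, 217.72421264648438), 10.337775230407715) [ 0.461 -0.411  0.026]
(0.4861, -0.2332, array([0.16 , 0.138]), np.float32(0.004))
(0.4038, 0.325, array([0.136, 0.157]), np.float32(0.0))
12.5
```

View pics/c.png

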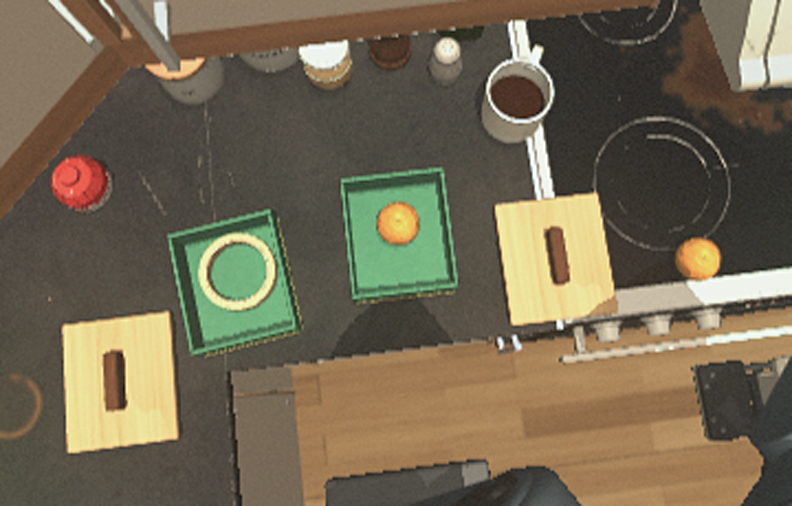

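The tape is in the left caddy (crop (238,270)) and the mandarin in the right one (crop (398,222)). Both lids lie flat at crop (120,382) and (556,258), and the loose mandarin is at crop (698,258).

Emit:
carry_out(
  motion=[
    [[5.5,-0.5,0],0,1],
    [[11,-1,0],0,1],
    [[16.2,-1.4,-1],0,1],
    [[16.2,-1.4,-4],0,1],
    [[16.2,-1.4,-8],0,1],
    [[16.2,-1.4,-11],0,1],
    [[16.2,-1.4,-12.7],0,1],
    [[16.2,-1.4,-12.7],0,1],
    [[16.2,-1.4,-12.7],0,0.4],
    [[16.2,-1.4,-12.7],0,0.4],
    [[16.2,-1.4,-12.7],0,0.4],
    [[16.2,-1.4,-12.7],0,0.4],
  ],
  grip_force=8,
)

```text
time: 14.0
position: [0.4646, -0.4084, 0.0931]
tcp_rot: [0.0, 1.0, 0.001, 0.0]
contact_force: [0.1, 0.2, 0.2]
opening: 0.0576
gripper_force: 0.0
```

Emit:
carry_out(
  motion=[
    [[0,0,0],0,0.4],
    [[0,0,0],0,0.4],
    [[0,0,0],0,0.4],
  ],
)

```text
time: 14.38
position: [0.4646, -0.4084, 0.0929]
tcp_rot: [0.0, 1.0, 0.001, 0.0]
contact_force: [-0.5, -0.7, 2.5]
opening: 0.0507
gripper_force: 8.0
```

Emit:
carry_out(
  motion=[
    [[0,0,1],0,0.4],
    [[0,0,3],0,0.4],
    [[0,0,7],0,0.4],
    [[0,0,11],0,0.4],
    [[0.5,5,12],0,0.4],
    [[1,11,12],0,0.4],
    [[1.5,17,12],0,0.4],
    [[2,23,12],0,0.4],
  ],
)

```text
time: 15.38
position: [0.4845, -0.1765, 0.2142]
tcp_rot: [0.0, 1.0, 0.001, 0.001]
contact_force: [1.0, 0.8, -0.3]
opening: 0.0508
gripper_force: 8.0
```

```bash
python3 - <<'E'
from h import *
np.set_printoptions(precision=3,suppress=True)
g=vision.grab_frame("scene");f=vision.grab_frame("top");s=arm.read_state();p=s["position"];print(p,s["opening"],s["gripper_force"])
for n,k in(("top",f),("scene",g)):
  for r in models.silhouettes("mandarin_center",k)[:3]: print(n,r["score"],r["xy"],r["mask"].sum(),at(k,r["xy"],p[2]-.07),at(k,r["xy"],.028))
a=f["img"][130:290,240:440];b=g["img"][140:300,240:440]
cv2.imwrite("pics/d.png",cv2.cvtColor(cv2.resize(np.hstack([a,b]),(800,320),interpolation=cv2.INTER_CUBIC),cv2.COLOR_RGB2BGR))
E
```

```text
[ 0.485 -0.174  0.214] 0.050945923550952205 7.982244148151949
scene 0.59 [302.8, 230.0] 79 [ 0.464 -0.171  0.144] [ 0.496 -0.078  0.028]
```

View pics/d.png

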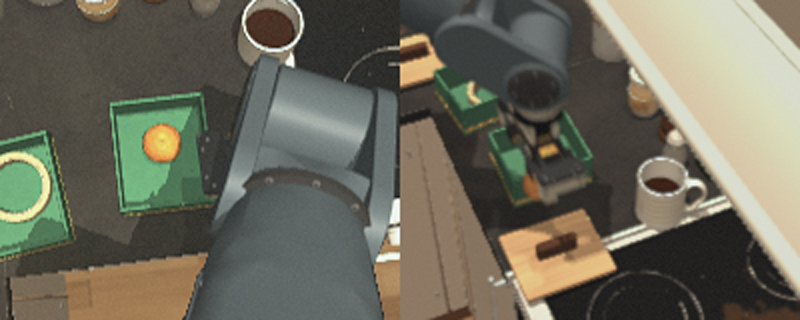

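Emit:
carry_out(
  motion=[
    [[0.5,5,0],0,0.4],
    [[1,10,0],0,0.4],
    [[1.5,13.7,0],0,0.4],
    [[1.5,13.7,-1],0,0.4],
    [[1.5,13.7,-4],0,0.4],
    [[1.5,13.7,-7],0,0.4],
    [[1.5,13.7,-9.5],0,0.4],
    [[1.5,13.7,-10.6],0,0.4],
    [[1.5,13.7,-11.2],0,0.4],
    [[1.5,13.7,-11.2],0,0.4],
  ],
)

```text
time: 16.82
position: [0.4998, -0.0417, 0.101]
tcp_rot: [0.0, 1.0, 0.001, 0.0]
contact_force: [-0.4, -0.3, -0.3]
opening: 0.0508
gripper_force: 8.0
```

Clean. Release, rise and back off for a look.

Emit:
carry_out(
  motion=[
    [[0,0,0],0,0.66],
    [[0,0,0],0,0.66],
    [[0,0,0],0,0.66],
    [[0,0,2],0,0.66],
    [[0,0,6],0,0.66],
    [[0,0,11],0,0.5],
    [[-4,-4,12],0,0.5],
    [[-8,-9,12],0,0.5],
    [[-12,-14,12],0,0.5],
    [[-16,-18,12],0,0.5],
    [[-18,-23,12],0,0.5],
    [[-19,-28,12],0,0.5],
  ],
)

```text
time: 18.32
position: [0.3083, -0.3228, 0.2212]
tcp_rot: [0.0, 1.0, 0.001, 0.0]
contact_force: [1.0, 1.0, -0.1]
opening: 0.0461
gripper_force: 0.0
```

```bash
python3 - <<'E'
from h import *
np.set_printoptions(precision=3,suppress=True)
f=vision.grab_frame("top");print(arm.read_state()["position"])
for r in models.silhouettes("mandarin_center",f)[:3]: print(r["score"],r["xy"],at(f,r["xy"],.031))
for r in models.silhouettes("caddy_1",f)[:2]: print(r["score"],r["xy"])
# rim outline of caddy A on plane z=.068
E=f["extrinsics"];K=np.array([[f["fx"],0,f["cx"]],[0,f["fy"],f["cy"]],[0,0,1]]);P=K@np.array(E)[:3];s,h,c=.0005,.1,(.537,-.039)
H=np.c_[P[:,0],P[:,1],P[:,2]*.068+P[:,3]]@np.array([[0,-s,c[0]+h],[-s,0,c[1]+h],[0,0,1]])
im=cv2.warpPerspective(f["img"],H,(400,400),flags=cv2.INTER_CUBIC|cv2.WARP_INVERSE_MAP)
m=cv2.inRange(cv2.cvtColor(im,cv2.COLOR_RGB2HSV),(50,80,30),(95,255,255))
q=max(cv2.findContours(m,cv2.RETR_EXTERNAL,cv2.CHAIN_APPROX_NONE)[0],key=cv2.contourArea);r=cv2.minAreaRect(q)
print("rim",c[0]+h-r[0][1]*s,c[1]+h-r[0][0]*s,np.array(r[1])*s,r[2])
cv2.drawContours(im,[cv2.boxPoints(r).astype(int)],0,(255,0,0),1)
for L in((.15,.13),):
    cv2.drawContours(im,[cv2.boxPoints(((200,200),(260,300),.6)).astype(int)],0,(255,255,0),1)
cv2.imwrite("pics/e.png",cv2.cvtColor(cv2.resize(im,(600,600)),cv2.COLOR_RGB2BGR))
print(rects(f,(.487,-.235),.011)[0])
E
```

```text
[ 0.308 -0.328  0.222]
0.83 [324.6, 222.7] [ 0.493 -0.044  0.031]
0.98 [244.5, 228.9]
0.82 [315.7, 206.4]
rim 0.53591845703125 -0.03905712127685546 [0.129 0.152] 0.5305013060569763
(0.4862, -0.2333, array([0.16 , 0.138]), np.float32(0.0))
```

View pics/e.png

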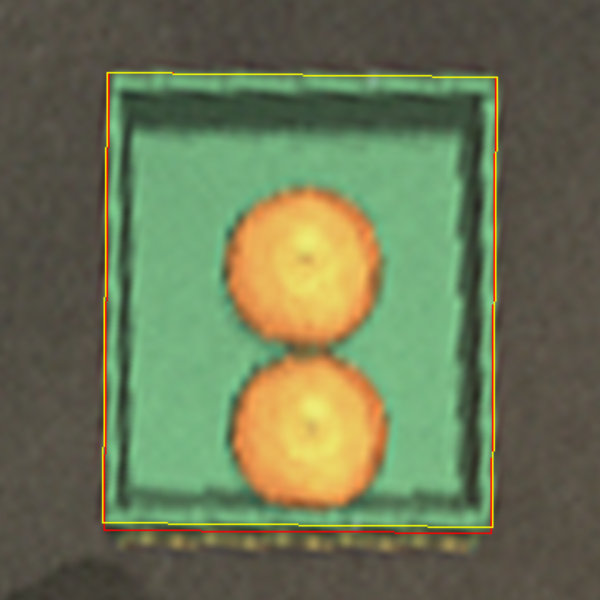

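Both mandarins lie side by side in the caddy (picture (305,265) and (310,430)), and the caddy is where it was (the yellow predicted rim matches). Next I'll fetch the right lid.

Emit:
carry_out(
  motion=[
    [[5,2,0],-0.01,0.5],
    [[10,5,0],-0.01,0.5],
    [[15,8,0],-0.01,0.5],
    [[17.8,8.7,0],-0.01,0.5],
    [[17.8,8.7,-4],-0.01,0.5],
    [[17.8,8.7,-7],-0.01,0.5],
    [[17.8,8.7,-7],-0.01,0.5],
    [[17.8,8.7,-7],-0.01,0.5],
  ],
  grip_force=25,
)

```text
time: 19.48
position: [0.488, -0.234, 0.1519]
tcp_rot: [0.0, 1.0, -0.004, 0.001]
contact_force: [-0.5, -0.6, 0.7]
opening: 0.0463
gripper_force: 0.0
```

Emit:
carry_out(
  motion=[
    [[-0.1,0,-2],0,0.5],
    [[-0.1,0,-3.7],0,0.5],
    [[-0.1,0,-3.9],0,0.5],
    [[-0.1,0,-3.9],0,0.5],
    [[-0.1,0,-3.9],0,0],
    [[-0.1,0,-3.9],0,0],
    [[-0.1,0,-3.9],0,0],
    [[-0.1,0,-3.9],0,0],
    [[-0.1,0,-3.9],0,0],
  ],
)

```text
time: 20.6
position: [0.4866, -0.2343, 0.1119]
tcp_rot: [0.0, 1.0, -0.004, 0.0]
contact_force: [-0.1, 0.7, 1.8]
opening: 0.0177
gripper_force: 25.0
```

Emit:
carry_out(
  motion=[
    [[0,0,2],0,0],
    [[0,0,6],0,0],
    [[0,0,10],0,0],
    [[1.5,5,10.8],0,0],
    [[3,10,10.8],0,0],
    [[4.5,15,10.8],0,0],
    [[5,19.5,10.8],0,0],
    [[5,19.5,9],0,0],
    [[5,19.5,8],0,0],
    [[5,19.5,7.5],0,0],
    [[5,19.5,7.5],0,0],
    [[5,19.5,7.5],0,0],
  ],
)

```text
time: 22.1
position: [0.5367, -0.0397, 0.1871]
tcp_rot: [0.0, 1.0, -0.004, 0.0]
contact_force: [-0.1, 0.3, -1.8]
opening: 0.0181
gripper_force: 25.0
```

Emit:
carry_out(
  motion=[
    [[0,0,-0.5],0,0],
    [[0,0,-1],0,0],
    [[0,0,-1.4],0,0],
    [[0,0,-1.7],0,0],
    [[0,0,-1.8],0,0],
    [[0,0,-1.8],0,0],
  ],
)

```text
time: 22.85
position: [0.5365, -0.0393, 0.1691]
tcp_rot: [0.0, 1.0, -0.004, -0.0]
contact_force: [-2.9, -0.2, 3.6]
opening: 0.0176
gripper_force: 25.0
```

Emit:
carry_out(
  motion=[
    [[0,0,0],0,0.5],
    [[0,0,0],0,0.5],
    [[0,0,0],0,0.5],
    [[0,0,2],0,0.5],
    [[0,0,5],0,0.5],
    [[-4,-4,6],0,0.5],
    [[-8,-9,6],0,0.5],
    [[-12,-14,6],0,0.5],
    [[-16,-19,6],0,0.5],
    [[-20,-24,6],0,0.5],
    [[-22,-29,6],0,0.5],
    [[-22,-29,6],0,0.5],
  ],
)

```text
time: 24.35
position: [0.315, -0.3321, 0.2289]
tcp_rot: [0.0, 1.0, -0.006, 0.0]
contact_force: [1.3, -0.9, -0.3]
opening: 0.0467
gripper_force: 0.0
```

```bash
python3 - <<'E'
from h import *
f=vision.grab_frame("top");g=vision.grab_frame("scene")
print(rects(f,(.537,-.039),.068)[0],rects(f,(.403,.326),.01)[0])
a=f["img"][100:330,140:500];b=g["img"][140:370,200:440]
cv2.imwrite("pics/g.png",cv2.cvtColor(cv2.resize(np.hstack([a,b]),(798,306),interpolation=cv2.INTER_CUBIC),cv2.COLOR_RGB2BGR));print(arm.read_state()["time"])
E
```

```text
(0.5358, -0.0389, array([0.136, 0.159]), np.float32(-0.009)) (0.4038, 0.3255, array([0.136, 0.157]), np.float32(0.0))
24.45
```

View pics/g.png

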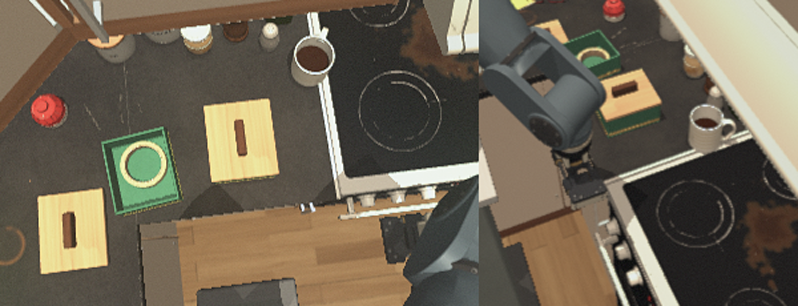

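The lid is seated on the mandarin caddy (picture (240,140)) within 1 mm of its original pose. The tape caddy stands open at (142,163), the other lid lies flat at (72,230), and the arm is clear.

```bash
python3 -c "
from plant import arm
print(arm.finish_job())"
```

```text
the job is handed in; nothing more can be done
None
```

The job is handed in at about 24.5 s: both mandarins are in the right-hand caddy with a lid seated on it, and the tape caddy is open with the other lid flat beside it; the hand-in returned no verdict.

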